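# Fit the round tube holder on the touch mixer and hold it pressed

## Task

Lift the round tube holder by its knob, keeping it upright and not letting it fall, and fit it on the head of the mixer: the head's locating pin stands a little off centre, stopped on any side, and is hidden once the holder is over it, so slide the holder about on the pin's tip until its socket drops on and it sits flat on the head. Then press it straight down as far as the sprung head will go, and finish while still holding it pressed down with the gripper, because the mixer runs only while it is pressed. Leave the square tube holder and all the other things on the bench where they are.

Things in the scene. Friction and masses are not known exactly. Their poses are not given: they have to be found in the camera images.
- holder_centre (a point): Centre of the round tube holder, 32.5 mm above its underside, z up. One loose rigid black piece, 140-240 g: disc 90 mm diameter, 20 mm thick, with an upright cylindrical knob of 26 mm diameter in its middle, from the disc's top (12.5 mm below this point) to 32.5 mm above this point. Ten white tube caps (11 mm wide) stand 5 mm proud of the disc in a circle of 37 mm radius.
- socket (a point): Centre of the round holder's underside, 32.5 mm below holder_centre: the mouth of its hidden blind round socket, 15 mm diameter, 12 mm deep. Centred over the pin within about 3 mm it drops on. Seated flat, this point is level with the head's face, within 2 mm of the pin's axis, the holder turned any way; on the pin's tip it is 10 mm higher.
- head_centre (a point): Centre of the mixer head's level round top face (76 mm diameter) when up, 135 mm above the bench; fixed, it does not sink with the head; z up. The steel locating pin stands on that face 6 mm off this centre, on a side that differs each time and is not reported (it can be seen from above): 11 mm diameter, 10 mm tall, top edge bevelled 1.5 mm.
- mixer: White box-shaped mixer fixed to the bench, 150 x 120 mm (x, y), 106 mm tall, dial and switch on its -x side, origin at the centre of its underside. On top, over its origin, is its head: a round black plate 76 mm in diameter, top face 135 mm above the bench when up. The head slides only up and down.
- head (a joint): How far the mixer's sprung head is pressed down, m: 0 is up, 0.006 is fully down (stop). It starts to sink at about 7 N of load and is fully down at about 13 N, the holder's own weight (about 2 N) included; it springs back up when let go.
- square_centre (a point): Centre (32.5 mm up) of the square tube holder, which is for another mixer and stays where it is: a black 90 mm square plate, 20 mm thick, with the same 26 mm knob to 65 mm height and white tube caps along its edges.
- bottle: Amber bottle, 60 mm diameter, 150 mm tall, origin at the centre of its underside. Leave it.
- rack: White rack of small tubes, 90 x 200 mm (x, y), 68 mm tall, origin at the centre of its underside. Leave it.
- pipette: Blue and white pipette lying flat, about 250 mm long along its x, 26 mm wide, 22 mm high, origin on the bench near its middle. Leave it.
- beaker: Glass beaker, 72 mm diameter, 90 mm tall, origin at the centre of its underside. Leave it.
- jar: White lidded jar, 60 mm diameter, 75 mm tall, origin at the centre of its underside. Leave it.
- carton: Small white and green carton, 60 x 120 mm (x, y), 70 mm tall, origin at the centre of its underside. Leave it.
Not all that is in view belongs to the job. What is shaped like the part that bears holder_centre but purple is not meant. What is shaped like the mixer but red is not meant.

How it is judged:
By the outcome, as a careful person would: the job done as asked, in the order asked, and still so for the second after the job is handed in, while the arm keeps its last pose, push and grip.
It also fails if it takes over 64 s, if anything falls off the work surface, if the arm or the gripper's body presses on something with over 40 N, if the wrist force passes 120 N, or if a joint passes its speed limit or range.

## Robot

A 6-joint arm with a two-finger parallel gripper is mounted at the origin on the work surface. World frame = base frame: x ahead of the robot, y to its left, z up, the work surface at z = 0. Lengths are in m, angles in degrees, forces in N, time in s.
With the tool pointing down it reaches from about 0.25 to 0.775 m from the base axis. Payload 4 kg.
Tool frame: the origin (TCP) lies midway between the tips of the shut fingers; the grasp point (between the pads) lies 19 mm behind it (arm.grasp_offset is the distance from the TCP to the grasp point, in m); z points along the fingers, x is the direction in which the jaws open and shut, and the axes are right-handed (so a half turn about z gives the same grasp; the last joint's range is limited). The gripper opens to 94 mm and grips with 3 to 60 N. Pads are 16 mm wide; open, the fingers measure 119 mm over their backs; the gripper's body (75 mm by 177 mm) begins 78 mm behind the grasp point.
Start: joints at [-72.599, 4.996, 78.535, -0, 96.463, -5.907], TCP at [0.218, -0.505, 0.206] pointing down, gripper open.
Joint ranges: [-177.83, 177.83], [-43.37, 116.18], [15.69, 146.23], [-61.86, 241.86], [9.47, 152.12], [-147.06, 147.06]. Speed limits (degrees/s): [159.86, 159.86, 180, 180, 180, 180].

## Interface

Orientations are given as [roll, pitch, yaw] about the fixed x, y, z axes, in that order (R = Rz(yaw) Ry(pitch) Rx(roll)).
In Python, from workcell import arm gives the robot as it stands. The module is installed in compiled form; this text tells all that it offers.
- The arm moves only by the tool apply_moves, never from a script. Its argument "deltas" is a list of rows, each a list of 5 numbers: the opening, from -1 (shut) to 1 (fully open), then the shift along the tool's x, y, z in m, then the turn about the tool's z in rad. In form: [[gripper, dx, dy, dz, twist], ...]. A call has exactly 10 rows; each row is the pose to reach, as a shift and turn from the pose commanded when the call began, along the tool's axes at that moment; what a row does not reach only later rows make up. A row lasts 1/12 s, in which the tool goes at most 41.7 mm and 7.16 degrees, less where a joint would pass 70% of its speed; a pose out of reach is approached as far as the arm can. A call with a gripper value outside its range is refused whole. The fingers move at their own pace and stop on an object; the grip force is fixed at half the most. Time passes only in rows, so rows that repeat a pose let the fingers close, or fill a call up. It gives the time, the measured TCP pose, the force and the opening at its end, in the units of the state.
- arm.get_state(): the state, without advancing time (a new reading comes with each control period).
- arm.snapshot(name): name is "scene" or "top" or "wrist"; returns a dict with "color" (480x640x3 uint8, red, green, blue), "z_map" (480x640 float32, m along the optical axis (not along the pixel's ray), 0 where there is no reading), "camera_matrix" (3x3 intrinsics, pixels), "R" (3x3) and "t" (3): a world point X has camera coordinates R X + t. Camera axes: x right, y down, z forward; pixel columns grow to the right and rows downward; lengths in m; the calibration is good to about 2 mm. A picture is of the moment at which its call begins.
- arm.job_done(): hands the job in, once; it reports no verdict.
The state is a dict: "t": time; "joint_positions": joint angles; "dq": joint speeds; "joint_torque": joint torques, N m; "eef_pos": TCP position; "tool_rot": TCP orientation; "force": force on the tool from outside, world axes, zero at the start; "wrist_torque": the same for the moment, N m; "gripper_width": finger opening in m.
Only numpy, scipy, OpenCV 4.12 (cv2) and the standard library are available. Lean on these libraries where they do the work, as an engineer would, in place of code of your own. Each camera call takes 0.05 s, during which the arm holds its last target. There are 200 camera calls.

## Working session

There is one attempt and no reset: what is moved stays moved. The work goes in short steps, Python scripts to look and compute and a tool call to move; the robot and the scene stay as the last step left them, time stands still between calls to the robot, and variables do not carry over. Pictures are saved under pics/ and viewed, about 8 in all and at most 12, crops included, and the job is handed in when it is done.

Besides the shell and the picture viewer there is one more tool, called after "Request:" as name([rows], argument=value, ...), one row to a line, values as JSON. apply_moves: Moves the arm, as the interface text tells. Its arguments: {"type":"object","properties":{"deltas":{"type":"array"}},"required":["deltas"]}

```bash
mkdir -p pics; cat > h.py <<'E'
import numpy as np, cv2
from workcell import arm
def snap(n,f):
    s=arm.snapshot(n); np.savez(''+f+'.npz',**s); cv2.imwrite('pics/'+f+'.png',s['color'][:,:,::-1]); return s
def load(f): return dict(np.load(''+f+'.npz'))
def px(s,u,v,z=None):
    """world point at a pixel; on the plane of height z if given, else from depth"""
    r=np.linalg.inv(s['camera_matrix'])@[u,v,1]; R,t=s['R'],s['t']; c=-R.T@t; d=R.T@r
    k=s['z_map'][int(v),int(u)] if z is None else (z-c[2])/d[2]
    return c+k*d
E
python3 - <<'E'
from h import *
a=snap('top','top1');b=snap('scene','scene1')
print(arm.get_state())
for s in(a,b): print(-s['R'].T@s['t'])
E
```

```text
{'t': 0.1, 'joint_positions': array([-7.25995143e+01,  5.03439854e+00,  7.86140425e+01, -9.28254299e-04,
        9.64620571e+01, -5.90710746e+00]), 'dq': array([-0.03280696, -0.08077917, -0.16063177, -0.04665351,  0.10581331,
        0.0118029 ]), 'joint_torque': array([ 1.78881775e-03, -3.41254985e+01, -3.03300798e+01,  7.20048649e-02,
        3.04343342e-02, -8.80312655e-05]), 'eef_pos': array([ 0.2174639 , -0.50465969,  0.20444384]), 'tool_rot': array([-1.79989546e+02,  1.10006312e-01, -6.66925004e+01]), 'force': array([-0.04122352,  0.42936411, -0.26409645]), 'wrist_torque': array([-0.03899502, -0.03590207,  0.02505336]), 'gripper_width': 0.09374301450894905}
[0.42263535 0.0193991  1.35179724]
[ 1.04994635 -0.77598457  1.24416345]
```

View pics/top1.png

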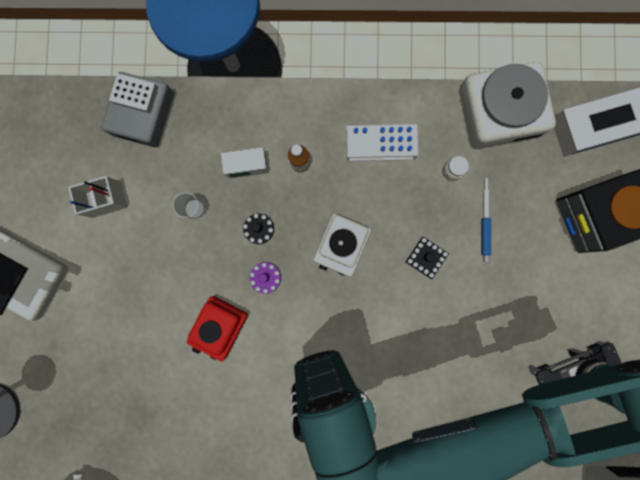

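View pics/scene1.png

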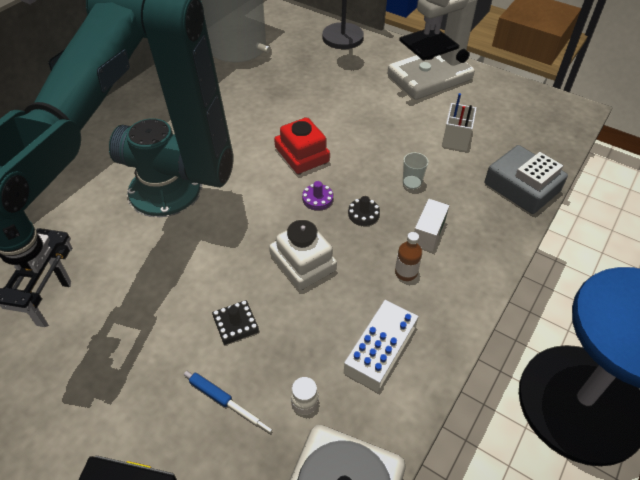

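Candidates in the top view are the round black holder (258,228), the purple round one (265,277, not meant) and the square one (428,257, not meant). The white mixer is at (342,245) and the red one at (217,328) is not meant. I'll check this in a close crop and measure.

```bash
python3 - <<'E'
from h import *
a=load('top1')
c=a['color'][195:300,230:380,::-1]
cv2.imwrite('pics/crop1.png',cv2.resize(c,None,fx=5.3,fy=5.3,interpolation=cv2.INTER_CUBIC))
for n,u,v,z in[('hold',258,228,.02),('knob',258,228,.065),('mixhead',342,242,.135),('bottle',298,152,.1),('purple',265,277,.04),('red',210,330,.13),('sq',428,257,.04),('beaker',187,205,.09),('carton',243,160,.07)]:
    print(n,px(a,u,v).round(3),px(a,u,v,z).round(3))
E
```

```text
hold [0.535 0.235 0.068] [0.539 0.243 0.02 ]
knob [0.535 0.235 0.068] [0.535 0.235 0.065]
mixhead [0.495 0.001 0.144] [0.495 0.001 0.135]
bottle [0.731 0.121 0.149] [0.743 0.125 0.1  ]
purple [0.399 0.211 0.069] [0.398 0.216 0.04 ]
red [0.257 0.346 0.119] [0.259 0.343 0.13 ]
sq [ 0.462 -0.237  0.07 ] [ 0.463 -0.243  0.04 ]
beaker [0.605 0.456 0.007] [0.593 0.429 0.09 ]
carton [0.726 0.282 0.071] [0.726 0.282 0.07 ]
```

View pics/crop1.png

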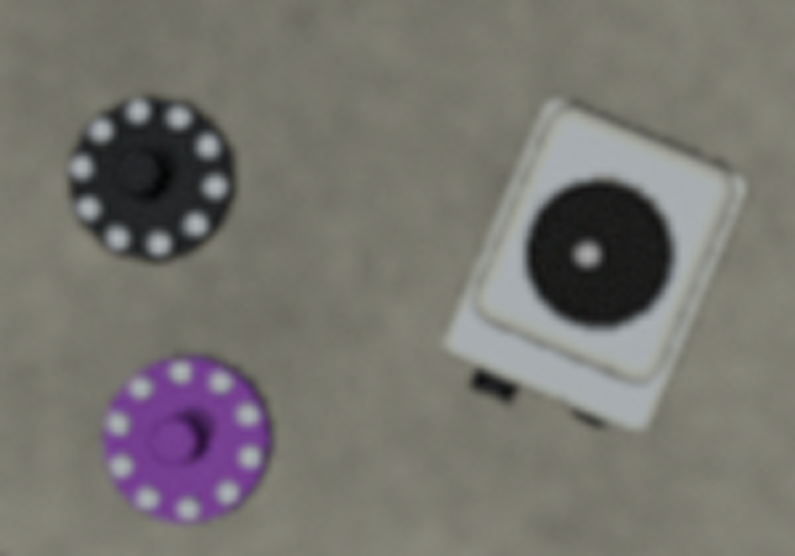

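The crop shows the black round holder with its disc at about (152,180) and knob at (140,174). The mixer head is at (600,252) and the pin at (588,254), all in crop pixels. The choice is confirmed.

```bash
cat >> h.py <<'E'
def tool(dx,dy,dz,yaw):
    """world shift -> tool axes, tool pointing down at yaw (deg)"""
    c,s=np.cos(np.radians(yaw)),np.sin(np.radians(yaw))
    return np.round([c*dx+s*dy, s*dx-c*dy, -dz],4)
E
python3 - <<'E'
from h import *
a=load('top1')
f=lambda x,y,z:px(a,230+x/5.3,195+y/5.3,z).round(4)
print('disc',f(152.5,179.5,.02),'knob',f(140,174,.065),'head',f(600,252,.135),'pin',f(588,254,.145))
for z in(.02,.065): pass
print(tool(.538-.218,.238+.505,.25-.206,-66.69))
E
```

```text
disc [0.5364 0.2405 0.02  ] knob [0.5353 0.2397 0.065 ] head [ 0.4941 -0.0022  0.135 ] pin [0.4924 0.0038 0.145 ]
[-0.5557 -0.5879 -0.044 ]
```

Request:
apply_moves([
  [1,-0.028,-0.029,-0.02,-0.1],
  [1,-0.056,-0.058,-0.044,-0.2],
  [1,-0.084,-0.087,-0.044,-0.3],
  [1,-0.112,-0.116,-0.044,-0.4],
  [1,-0.14,-0.145,-0.044,-0.5],
  [1,-0.168,-0.174,-0.044,-0.6],
  [1,-0.196,-0.203,-0.044,-0.7],
  [1,-0.224,-0.232,-0.044,-0.8],
  [1,-0.252,-0.261,-0.044,-0.9],
  [1,-0.28,-0.29,-0.044,-1.0],
])

```text
t: 0.93
eef_pos: [0.3732, -0.1312, 0.2492]
tool_rot: [180.0, -0.0, -9.1]
force: [0.5, 0.8, 0.3]
gripper_width: 0.0938
```

```bash
python3 - <<'E'
from h import *
y=-66.69; R=tool(-.28,-.29,0,y) # symmetric map: world=tool map applied
p=np.array([.218+R[0],-.505+R[1],.25]); yaw=y+57.296
print('cmd',p,yaw,arm.get_state()['eef_pos'],arm.get_state()['tool_rot'])
print(tool(.536-p[0],.240-p[1],0,yaw))
E
```

```text
cmd [ 0.3735 -0.1331  0.25  ] -9.393999999999998 [ 0.37316981 -0.13120589  0.24920272] [ 1.79996460e+02 -3.78530045e-03 -9.13718122e+00]
[ 0.0994 -0.3946  0.    ]
```

Request:
apply_moves([
  [1,0.011,-0.04,0,-0.06],
  [1,0.022,-0.08,0,-0.12],
  [1,0.033,-0.12,0,-0.18],
  [1,0.044,-0.16,0,-0.24],
  [1,0.055,-0.2,0,-0.3],
  [1,0.066,-0.24,0,-0.36],
  [1,0.077,-0.28,0,-0.42],
  [1,0.088,-0.32,0,-0.48],
  [1,0.096,-0.36,0,-0.5],
  [1,0.099,-0.395,0,-0.5],
])

```text
t: 1.77
eef_pos: [0.5358, 0.2427, 0.2481]
tool_rot: [-180.0, 0.1, 19.3]
force: [0.2, 0.0, 1.0]
gripper_width: 0.0939
```

```bash
python3 - <<'E'
from h import *
s=snap('wrist','w1'); st=arm.get_state(); print(st['eef_pos'],st['tool_rot'],st['dq'].round(1), -s['R'].T@s['t'])
K,R,t=s['camera_matrix'],s['R'],s['t']
for P in([.5364,.2405,.02],[.5353,.2397,.065]):
    q=K@(R@P+t); print(q[:2]/q[2])
E
```

```text
[0.5359246  0.24834051 0.24676837] [-1.79720453e+02  5.77093345e-02  1.96152629e+01] [-3.5 -3.6  5.8 -2.9  3.2 -6.5] [0.51378224 0.30718425 0.4272966 ]
[321.78143183 211.43287783]
[320.21427548 220.58766275]
```

View pics/w1.png

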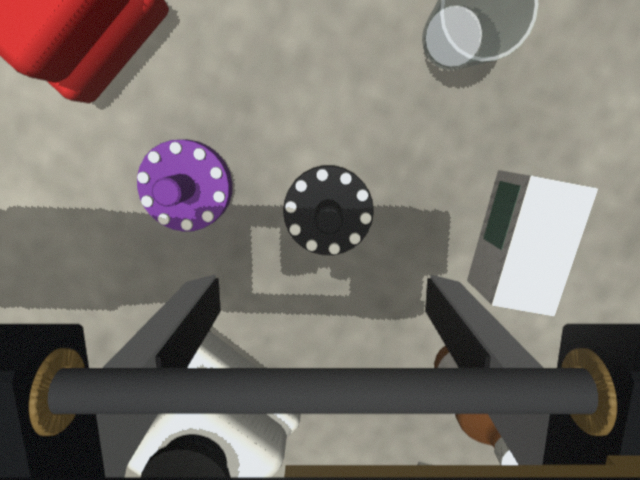

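The wrist view shows the holder's disc at (328,210) and its knob at (329,217), while the arm was still settling. I'll descend partway and measure again once it is at rest.

Request:
apply_moves([
  [1,0,0,0.02,0],
  [1,0,0,0.05,0],
  [1,0,0,0.08,0],
  [1,0,0,0.1,0],
  [1,0,0,0.11,0],
  [1,0,0,0.11,0],
  [1,0,0,0.11,0],
  [1,0,0,0.11,0],
  [1,0,0,0.11,0],
  [1,0,0,0.11,0],
])

```text
t: 2.65
eef_pos: [0.5363, 0.2406, 0.1415]
tool_rot: [180.0, -0.2, 19.2]
force: [-0.0, 0.6, 0.5]
gripper_width: 0.094
```

```bash
python3 - <<'E'
from h import *
s=load('w1'); print('w1',px(s,328,210,.02),px(s,329,217,.065))
s=snap('wrist','w2'); st=arm.get_state(); print(st['eef_pos'],st['tool_rot'],st['force'],st['dq'].round(1))
K,R,t=s['camera_matrix'],s['R'],s['t']
for P in([.5364,.2405,.02],[.5353,.2397,.065]):
    q=K@(R@P+t); print(q[:2]/q[2])
E
```

```text
w1 [0.54170712 0.24387699 0.02      ] [0.54153335 0.24529217 0.065     ]
[0.53614273 0.24051585 0.14115664] [ 1.79991852e+02 -1.70053994e-01  1.92487705e+01] [ 0.49958787 -0.27036435 -0.45591817] [-0.   0.2  0.7  0.1 -0.1 -0.1]
[321.01494718 233.1567296 ]
[319.0679352 249.5004493]
```

View pics/w2.png

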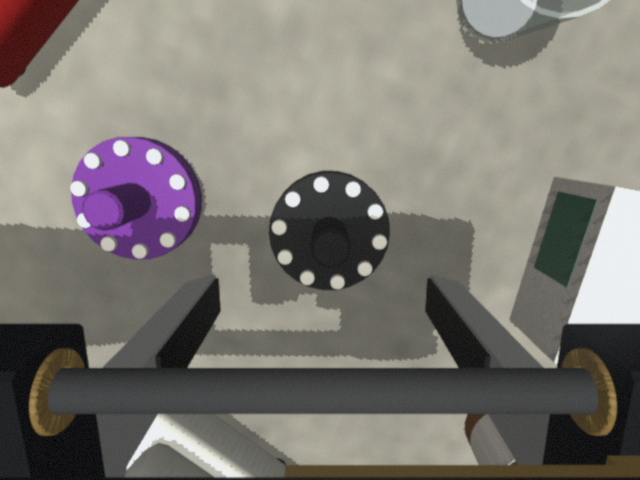

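The disc centre is now at (329,230) and the knob's top at (330,241). The fingertips' middle is at u≈322.

```bash
python3 - <<'E'
from h import *
s=load('w2'); print(px(s,329,230,.02),px(s,330,241,.065))
K,R,t=s['camera_matrix'],s['R'],s['t']
q=K@(R@[.5361,.2405,.1412]+t);print(q[:2]/q[2])
m=(s['z_map']>0); 
# knob top by depth: points with z .055-.075 near
v,u=np.mgrid[:480,:640]; r=np.stack([u,v,np.ones_like(u)],-1)@np.linalg.inv(K).T*s['z_map'][...,None]
W=(r-t)@R
k=m&(abs(W[...,2]-.065)<.008)&(np.hypot(W[...,0]-.538,W[...,1]-.242)<.03)
print(k.sum(),W[k].mean(0),W[k].min(0),W[k].max(0))
k=m&(abs(W[...,2]-.02)<.007)&(np.hypot(W[...,0]-.538,W[...,1]-.242)<.06); print(k.sum(),W[k].min(0),W[k].max(0))
E
```

```text
[0.54116604 0.24468009 0.02      ] [0.53998583 0.24719714 0.065     ]
[320.80501295 291.80241203]
1277 [0.54153123 0.24325918 0.06454634] [0.52916903 0.22964514 0.05702672] [0.55428215 0.25522382 0.06719627]
9645 [0.4974301  0.19779023 0.01326075] [0.58670721 0.28717137 0.0269522 ]
```

Request:
apply_moves([
  [1,0.005,-0.001,0.02,0],
  [1,0.005,-0.001,0.05,0],
  [1,0.005,-0.001,0.08,0],
  [1,0.005,-0.001,0.1,0],
  [1,0.005,-0.001,0.106,0],
  [1,0.005,-0.001,0.106,0],
  [1,0.005,-0.001,0.106,0],
  [0.3,0.005,-0.001,0.106,0],
  [-0.2,0.005,-0.001,0.106,0],
  [-0.6,0.005,-0.001,0.106,0],
])

```text
t: 3.53
eef_pos: [0.5409, 0.2433, 0.0354]
tool_rot: [180.0, -0.2, 19.2]
force: [-0.0, -0.5, -0.9]
gripper_width: 0.0771
```

Request:
apply_moves([
  [-1,0,0,0,0],
  [-1,0,0,0,0],
  [-1,0,0,0,0],
  [-1,0,0,0,0],
  [-1,0,0,0,0],
  [-1,0,0,0,0],
  [-1,0,0,0,0],
  [-1,0,0,0,0],
  [-1,0,0,0,0],
  [-1,0,0,0,0],
])

```text
t: 4.37
eef_pos: [0.5398, 0.2429, 0.0334]
tool_rot: [180.0, -0.0, 19.3]
force: [0.9, 0.3, -1.0]
gripper_width: 0.0253
```

Request:
apply_moves([
  [-1,0,0,-0.01,0],
  [-1,0,0,-0.03,0],
  [-1,0,0,-0.055,0],
  [-1,0,0,-0.08,0],
  [-1,0,0,-0.105,0],
  [-1,0,0,-0.13,0],
  [-1,0,0,-0.15,0],
  [-1,0,0,-0.17,0],
  [-1,0,0,-0.18,0],
  [-1,0,0,-0.18,0],
])

```text
t: 5.2
eef_pos: [0.5408, 0.2433, 0.217]
tool_rot: [180.0, -0.3, 19.3]
force: [-0.8, 0.0, -1.4]
gripper_width: 0.0256
```

```bash
python3 - <<'E'
from h import *
s=snap('wrist','w3'); st=arm.get_state(); print(st['eef_pos'],st['tool_rot'],st['force'],st['wrist_torque'],st['gripper_width'])
a=snap('top','top3')
def pc(s):
    K,R,t=s['camera_matrix'],s['R'],s['t']; v,u=np.mgrid[:480,:640]
    r=np.stack([u,v,np.ones_like(u)],-1)@np.linalg.inv(K).T*s['z_map'][...,None]; return (r-t)@R,s['z_map']>0
W,m=pc(s); W2,m2=pc(a)
p=st['eef_pos']
k=m&(abs(W[...,2]-(p[2]-.0125))<.012)&(np.hypot(W[...,0]-p[0],W[...,1]-p[1])<.06); print(k.sum(),W[k].min(0),W[k].max(0))
# head face & pin: wrist or original top view
W0,m0=pc(load('top1')); 
h=m0&(abs(W0[...,2]-.135)<.02)&(np.hypot(W0[...,0]-.494,W0[...,1]+.002)<.06); print('head',h.sum(),W0[h].min(0),W0[h].max(0))
im=s['color'][:,:,::-1]; cv2.imwrite('pics/w3c.png',im)
E
```

```text
[0.54010902 0.24302939 0.21469247] [ 1.79994855e+02 -1.32851886e-01  1.92493944e+01] [-0.1504267  -0.82799484 -3.03015281] [ 0.03578696 -0.12419543 -0.01130872] 0.025492622786007047
15419 [0.49708862 0.19768295 0.19021506] [0.58626074 0.28740281 0.2141862 ]
head 647 [ 0.45605691 -0.03857013  0.12385578] [0.53015366 0.03518985 0.14940891]
```

View pics/w3c.png

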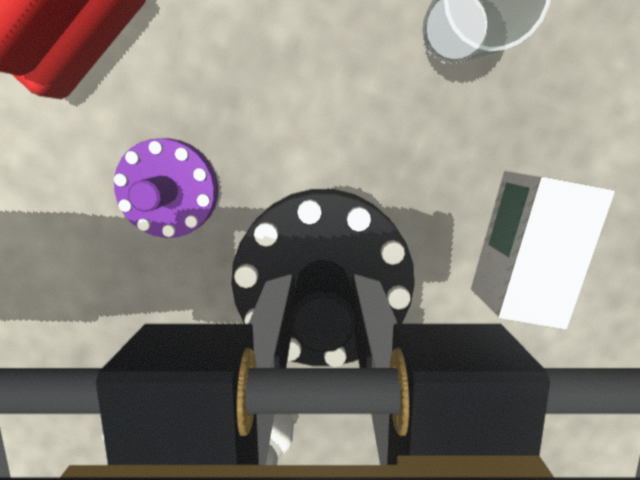

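The holder hangs level in the fingers, with its disc spanning u 232–413. I'll carry it just past the mixer, high up, so the wrist camera can see the head and pin beside the held disc.

Request:
apply_moves([
  [-1,-0.002,0.005,-0.005,0],
  [-1,-0.006,0.015,-0.011,0],
  [-1,-0.012,0.03,-0.011,0],
  [-1,-0.02,0.05,-0.011,0],
  [-1,-0.028,0.07,-0.011,0],
  [-1,-0.036,0.09,-0.011,0],
  [-1,-0.044,0.11,-0.011,0],
  [-1,-0.052,0.13,-0.011,0],
  [-1,-0.06,0.15,-0.011,0],
  [-1,-0.068,0.17,-0.011,0],
])

```text
t: 6.13
eef_pos: [0.5308, 0.058, 0.224]
tool_rot: [180.0, 0.1, 19.2]
force: [0.5, 0.6, -2.8]
gripper_width: 0.0255
```

Request:
apply_moves([
  [-1,-0.008,0.02,0,0],
  [-1,-0.016,0.04,0,0],
  [-1,-0.024,0.06,0,0],
  [-1,-0.032,0.08,0,0],
  [-1,-0.04,0.1,0,0],
  [-1,-0.046,0.115,0,0],
  [-1,-0.05,0.125,0,0],
  [-1,-0.052,0.129,0,0],
  [-1,-0.052,0.129,0,0],
  [-1,-0.052,0.129,0,0],
])

```text
t: 6.97
eef_pos: [0.5248, -0.0786, 0.2243]
tool_rot: [-180.0, 0.0, 19.2]
force: [0.5, 0.6, -1.7]
gripper_width: 0.0254
```

Request:
apply_moves([
  [-1,0,0,0,0],
  [-1,0,0,0,0],
  [-1,0,0,0,0],
  [-1,0,0,0,0],
  [-1,0,0,0,0],
  [-1,0,0,0,0],
  [-1,0,0,0,0],
  [-1,0,0,0,0],
  [-1,0,0,0,0],
  [-1,0,0,0,0],
])

```text
t: 7.8
eef_pos: [0.525, -0.079, 0.2245]
tool_rot: [180.0, -0.0, 19.3]
force: [0.2, 0.1, -2.7]
gripper_width: 0.0254
```

```bash
python3 - <<'E'
from h import *
s=snap('wrist','w4'); st=arm.get_state(); print(st['eef_pos'],st['tool_rot'],st['force'],st['wrist_torque'],st['gripper_width'])
E
```

```text
[ 0.52500088 -0.07899823  0.22446872] [1.79994381e+02 1.51067541e-03 1.92467910e+01] [-0.25795067  0.97783523 -0.71970227] [-0.02050951 -0.08595517 -0.07433793] 0.02528215970636795
```

View pics/w4.png

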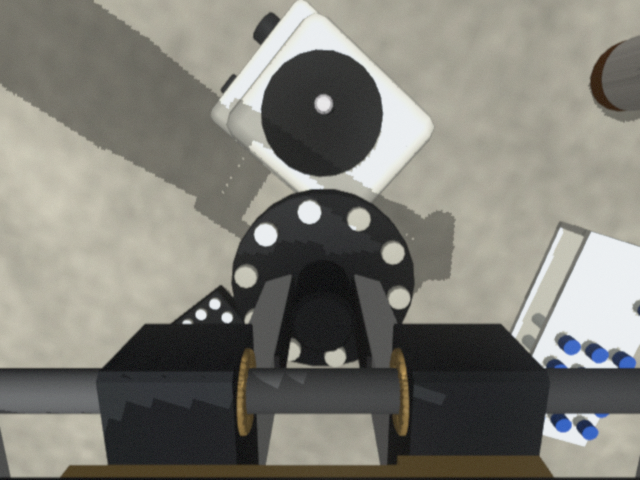

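The pin's top is at (323,103), the head spans u 262–382 and v 50–176, and the held disc spans u 232–413 with its top at v 189.

```bash
python3 - <<'E'
from h import *
s=load('w4'); K,R,t=s['camera_matrix'],s['R'],s['t']
e=np.array([.525,-.079]); y=np.array([.3297,-.944]) # tool y
x=np.array([.944,.3297])
pin=px(s,323,103.5,.144); head=px(s,322,113,.135)
print('pin',pin,'head',head,'off',pin-head)
zt=.2245-.034+.02
top=px(s,322.5,189.5,zt); L=px(s,232,275,zt);Rr=px(s,413.5,275,zt)
print('disc top edge',top,'centre by edge',top[:2]+.045*y, 'along tool (x,y) rel tcp',(top[:2]+.045*y-e)@x,(top[:2]+.045*y-e)@y,'width',np.linalg.norm(L-Rr),((L+Rr)[:2]/2-e)@x)
# cap circle fit: cap tops at zt+.005
c=np.array([px(s,u,v,zt+.005)[:2] for u,v in[(309.5,212),(265,235),(246,276),(359,219),(393,253),(399,298)]])
from scipy.optimize import least_squares
f=least_squares(lambda p:np.hypot(*(c-p).T)-.037,e); print('caps',f.x,(f.x-e)@x,(f.x-e)@y,f.fun)
print('move tcp by (tool)',tool(*(pin[:2]-f.x),0,19.25), 'vs assuming tcp centred',tool(*(pin[:2]-e),0,19.25))
E
```

```text
pin [0.49693223 0.00426283 0.144     ] head [ 0.49798528 -0.00054229  0.135     ] off [-0.00105305  0.00480513  0.009     ]
disc top edge [ 0.51069856 -0.03633698  0.2105    ] centre by edge [ 0.52553506 -0.07881698] along tool (x,y) rel tcp 0.0005654376428264486 3.6417089201519344e-06 width 0.08812471837384599 0.0007019246930997492
caps [ 0.52605349 -0.07978587] 0.000735393261530117 0.0010891918776659236 [-5.72837109e-05  6.86617063e-05 -1.73199784e-04  7.33806848e-05
 -9.05397756e-05 -8.42958363e-05]
move tcp by (tool) [ 0.0002 -0.089   0.    ] vs assuming tcp centred [ 0.001  -0.0879  0.    ]
```

Request:
apply_moves([
  [-1,0,-0.005,0,0],
  [-1,0,-0.017,0,0],
  [-1,0,-0.032,0,0],
  [-1,0,-0.047,0,0],
  [-1,0,-0.062,0,0],
  [-1,0,-0.075,0,0],
  [-1,0,-0.084,0,0],
  [-1,0,-0.0885,0,0],
  [-1,0,-0.0885,0.01,0],
  [-1,0,-0.0885,0.02,0],
])

```text
t: 8.68
eef_pos: [0.4963, 0.0046, 0.2044]
tool_rot: [179.9, -0.1, 19.3]
force: [0.5, -0.8, -1.3]
gripper_width: 0.0252
```

Request:
apply_moves([
  [-1,0,0,0.005,0],
  [-1,0,0,0.01,0],
  [-1,0,0,0.014,0],
  [-1,0,0,0.016,0],
  [-1,0,0,0.018,0],
  [-1,0,0,0.02,0],
  [-1,0,0,0.022,0],
  [-1,0,0,0.024,0],
  [-1,0,0,0.025,0],
  [-1,0,0,0.025,0],
])

```text
t: 9.52
eef_pos: [0.4957, 0.0046, 0.1792]
tool_rot: [-180.0, 0.0, 19.3]
force: [-0.8, 0.1, -2.5]
gripper_width: 0.0253
```

Request:
apply_moves([
  [-1,0,0,0.001,0],
  [-1,0,0,0.002,0],
  [-1,0,0,0.003,0],
  [-1,0,0,0.004,0],
  [-1,0,0,0.005,0],
  [-1,0,0,0.006,0],
  [-1,0,0,0.007,0],
  [-1,0,0,0.007,0],
  [-1,0,0,0.007,0],
  [-1,0,0,0.007,0],
])

```text
t: 10.35
eef_pos: [0.4959, 0.0046, 0.1725]
tool_rot: [180.0, -0.0, 19.3]
force: [-0.1, -0.1, -2.0]
gripper_width: 0.0254
```

There is no contact force with the underside at about 0.139 m, below the pin's tip at 0.145 m, so the socket is on the pin. I'll continue down to seat it and begin pressing.

Request:
apply_moves([
  [-1,0,0,0.001,0],
  [-1,0,0,0.002,0],
  [-1,0,0,0.003,0],
  [-1,0,0,0.004,0],
  [-1,0,0,0.0045,0],
  [-1,0,0,0.005,0],
  [-1,0,0,0.005,0],
  [-1,0,0,0.005,0],
  [-1,0,0,0.005,0],
  [-1,0,0,0.005,0],
])

```text
t: 11.18
eef_pos: [0.4959, 0.0046, 0.1683]
tool_rot: [180.0, -0.0, 19.3]
force: [-3.2, 0.4, 5.0]
gripper_width: 0.0254
```

```bash
python3 - <<'E'
from h import *
s=arm.get_state();print(s['eef_pos'],s['force'],s['wrist_torque'],s['gripper_width'],s['tool_rot'])
E
```

```text
[0.49592769 0.00458212 0.16829367] [-3.18858772  0.43007548  5.03936432] [-0.02765557  0.45902549 -0.02720766] 0.02539799688559589 [ 1.79974084e+02 -4.05895516e-02  1.92525331e+01]
```

Request:
apply_moves([
  [-1,-0.0005,0,0,0],
  [-1,-0.001,0,0,0],
  [-1,-0.001,0,0.001,0],
  [-1,-0.001,0,0.002,0],
  [-1,-0.001,0,0.003,0],
  [-1,-0.001,0,0.004,0],
  [-1,-0.001,0,0.004,0],
  [-1,-0.001,0,0.004,0],
  [-1,-0.001,0,0.004,0],
  [-1,-0.001,0,0.004,0],
])

```text
t: 12.02
eef_pos: [0.4959, 0.0045, 0.1652]
tool_rot: [180.0, -0.2, 19.3]
force: [-0.5, 1.6, 8.1]
gripper_width: 0.0255
```

Request:
apply_moves([
  [-1,0,0,0.001,0],
  [-1,0,0,0.002,0],
  [-1,0,0,0.003,0],
  [-1,0,0,0.004,0],
  [-1,0,0,0.0045,0],
  [-1,0,0,0.005,0],
  [-1,0,0,0.005,0],
  [-1,0,0,0.005,0],
  [-1,0,0,0.005,0],
  [-1,0,0,0.005,0],
])

```text
t: 12.85
eef_pos: [0.496, 0.0045, 0.1623]
tool_rot: [179.9, -0.3, 19.3]
force: [-4.5, 2.0, 15.9]
gripper_width: 0.0252
```

Request:
apply_moves([
  [-1,0,0,0.001,0],
  [-1,0,0,0.001,0],
  [-1,0,0,0.001,0],
  [-1,0,0,0.001,0],
  [-1,0,0,0.001,0],
  [-1,0,0,0.001,0],
  [-1,0,0,0.001,0],
  [-1,0,0,0.001,0],
  [-1,0,0,0.001,0],
  [-1,0,0,0.001,0],
])

```text
t: 13.68
eef_pos: [0.496, 0.0045, 0.1623]
tool_rot: [179.9, -0.3, 19.3]
force: [-5.4, 2.4, 19.2]
gripper_width: 0.0251
```

```bash
python3 - <<'E'
from h import *
s=snap('wrist','w5'); b=snap('scene','s5'); st=arm.get_state(); print(st['eef_pos'],st['force'],st['wrist_torque'],st['gripper_width'],st['tool_rot'])
K,R,t=s['camera_matrix'],s['R'],s['t']; v,u=np.mgrid[:480,:640]
r=np.stack([u,v,np.ones_like(u)],-1)@np.linalg.inv(K).T*s['z_map'][...,None]; W=(r-t)@R
d=np.hypot(W[...,0]-.496,W[...,1]-.0045); k=(s['z_map']>0)&(d<.03)&(d>.02)&(v<250)&(abs(W[...,2]-.149)<.01); A=np.c_[W[k][:,:2]-[.496,.0045],np.ones(k.sum())]
print(k.sum(),np.median(W[k][:,2]),np.linalg.lstsq(A,W[k][:,2],rcond=None)[0])
q=b['camera_matrix']@(b['R']@[.496,.0045,.14]+b['t']);x,y=(q[:2]/q[2]).astype(int)
c=b['color'][y-60:y+60,x-70:x+70,::-1]; w=cv2.resize(s['color'][120:420,180:480,::-1],(400,400))
c=cv2.resize(c,(400,400*120//140),interpolation=cv2.INTER_CUBIC); c=cv2.copyMakeBorder(c,0,400-c.shape[0],0,0,0); cv2.imwrite('pics/fin.png',np.hstack([w,c]))
E
```

```text
[0.49599202 0.00452265 0.16225864] [-4.17392604  1.65055469 17.24678981] [0.20921857 1.17098258 0.00223309] 0.02521622513642115 [179.89191209  -0.29618106  19.27069721]
1825 0.14899668246844117 [0.00313778 0.00157905 0.1489962 ]
```

View pics/fin.png

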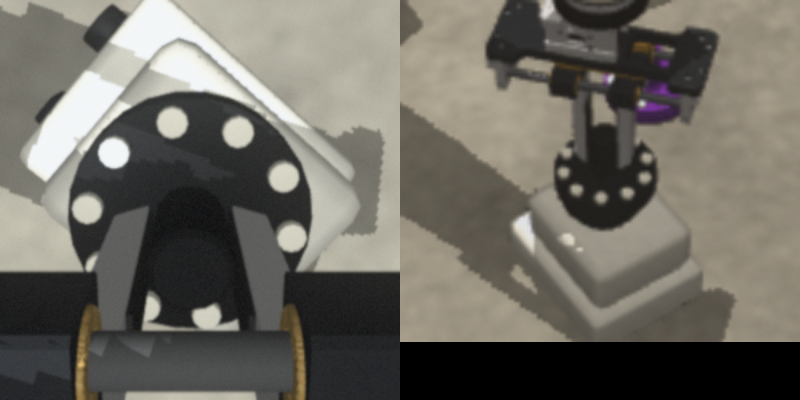

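The holder sits level on the head. Its disc top is at 0.149 m, which is 0.129 + 0.020 and so matches fully down. An extra 1 mm of command raised the force without moving the TCP, so the head is on its stop.

```bash
python3 -c "
from h import *
arm.job_done(); print(arm.get_state()['force'],arm.get_state()['eef_pos'])"
```

```text
the job is handed in; nothing more can be done
the job is handed in; nothing more can be done
```

The round holder is on the mixer head and pressed fully down. I handed the job in at about 14 s of robot time, with the gripper still holding the holder down.

I lifted the black round holder by its knob. The wrist camera then showed the pin and the held disc in one picture, so I could line them up. The socket dropped on at the first try, so no sliding search was needed.

**Last checks**
- **Seated and fully down:** the disc's top measured 0.149 m, which fits a seated holder with the head 6 mm down. One more millimetre of commanded press raised the force from about 16 to 19 N without moving the tool, so the head is on its stop.
- **Upright:** the disc was level to about 0.2°.
- **Side load:** about 4–5 N stayed on the tool, probably the pin against the socket wall.
- **Disagreement:** the top camera placed the holder about 5 mm away from where the wrist camera did. I followed the wrist camera, and the grasp and fit agreed with it.
- **Not checked:** I did not re-measure the other objects afterwards. No unexpected contact force showed in the readings at the end of each move.

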